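# Probe a stool's leg socket and fit the spare leg that stands level

### The arm

A 7-joint arm with a two-finger parallel gripper is mounted at the origin on the work surface. World frame = base frame: x ahead of the robot, y to its left, z up, the work surface at z = 0. Lengths are in m, angles in rad, forces in N, time in s.
With the tool pointing down it reaches from about 0.425 to 0.875 m from the base axis. Payload 4.7 kg.
Tool frame: the origin (TCP) lies between the finger pads; the fingertips stand 22 mm ahead of it and the grasp point (between the pads) lies 3 mm ahead of it; z points along the fingers, y is the line along which they close (so a half turn about z gives the same grasp; the last joint's range is limited). The gripper opens to 87 mm and grips with 3 to 60 N. Pads are 19 mm wide; open, the fingers measure 117 mm over their backs; the gripper's body (75 mm by 190 mm) begins 51 mm behind the grasp point.
Start: joints at [-1.277, 0.321, -0.07, 1.45, 0.023, 1.371, -0.057], TCP at [0.18, 0.625, 0.245] pointing down, gripper open.
Joint ranges: [-2.86, 2.86], [-0.3, 2.09], [-1.38, 1.24], [0.06, 2.45], [-1.56, 4.7], [0.09, 2.05], [-2.69, 2.69]. Speed limits (rad/s): [2.57, 2.57, 3.14, 3.14, 3.14, 3.14, 3.14].

### API

Orientations are given as [roll, pitch, yaw] about the fixed x, y, z axes, in that order (R = Rz(yaw) Ry(pitch) Rx(roll)).
In Python, from plant import * gives the robot as it stands.
- The arm moves only by the tool apply_moves, never from a script. Its argument "motion" is a list that holds one entry, the list of rows, each a list of 7 numbers: the shift along the tool's x, y, z in m, then the turn, a rotation vector about the tool's x, y, z in units of 5 degrees (1.0 is 5 degrees), then the closure, from -1 (fully open) to 1 (shut), so that 0 is half open. A call has 1 to 12 rows; each row is the pose to reach, as a shift and turn from the pose commanded when the call began, along the tool's axes at that moment; what a row does not reach only later rows make up. A row lasts 1/12 s, in which the tool goes at most 41.7 mm and 7.16 degrees, less where a joint would pass 70% of its speed; a pose out of reach is approached as far as the arm can. A call with a gripper value outside its range is refused whole. The fingers move at their own pace and stop on an object; "squeeze" is the grip in N (left out, the last holds). Time passes only in rows, so rows that repeat a pose let the fingers close. It gives the time, the measured TCP pose, the force, the opening and the grip force at its end, in the units of the state.
- sense(): the state, without advancing time (a new reading comes with each control period).
- capture(name): name is "scene" or "top"; returns a dict with "img" (420x560x3 uint8, red, green, blue), "camera_matrix" (3x3 intrinsics, pixels), "R" (3x3) and "t" (3): a world point X has camera coordinates R X + t. Camera axes: x right, y down, z forward; pixel columns grow to the right and rows downward; lengths in m; the calibration is good to about 2 mm. A picture is of the moment at which its call begins. There is no depth.
- finish_job(): hands the job in; it is judged then, once.
The state is a dict: "clock": time; "joint_pos": joint angles; "dq": joint speeds; "joint_torque": joint torques, N m; "tool_pos": TCP position; "ee_rot": TCP orientation; "ft_force": force on the tool from outside, world axes, zero at the start; "wrist_torque": the same for the moment, N m; "gripper_width": finger opening in m; "gripper_force": force on a finger pad.
Only numpy, scipy, OpenCV 4.12 (cv2) and the standard library are available. Lean on these libraries where they do the work, as an engineer would, in place of code of your own. Each camera call takes 0.05 s, during which the arm holds its last target. There are 200 camera calls.

### The job

A leg has broken out of the little stool lying upside down on the bench, and an unknown length of old tenon is left in its socket: first feel the bottom of the empty socket with the depth probe, resting its tip on it with a light push, and stand the probe back in its hole in the tool block. Then take the spare leg that will end level with the other three, stand it tenon down in the socket, press it firmly home on the bottom without forcing the old wood, and let go. Leave the other two spare legs standing where they are and do not disturb the pot, eggs, jar and mug.

Things in the scene. Friction and masses are not known exactly. Their poses are not given: they have to be found in the camera images.
- stool: Low stool upside down on the bench, held fast by cleats. Seat slab 200 (x) by 300 (y) by 50 mm thick, upper face 50 mm above the bench. Three legs 30 mm thick stand at (68,-118), (-68,118), (68,118) mm and end 130 mm above that face; the leg at (-68,-118) is missing. Origin: centre of the slab's face on the bench, z up. The old wood splits if pushes and side wedging on it add up to over 40 N.
- socket (a point): Centre of the empty socket's mouth, in the seat's upper face, 50 mm above the bench; axes as the stool's, z up. Plain vertical blind hole 27 mm across, 1 mm chamfer. A flat-topped stub of old tenon fills its bottom, so the free depth is 16, 28 or 40 mm, unknown until probed: come down slowly (15 mm/s). A leg is home when pressed on the bottom with 6 N or more for 0.3 s.
- probe: Depth probe standing upright, tip down, in the tool block: steel rod 8 mm thick, then a round wooden handle 24 mm thick from 120 to 185 mm above the tip (straight from 130 to 175 mm); a ferrule up to 14 mm thick from 110 to 120 mm. About 90 g. Origin: centre of the flat tip; z runs along the rod to the handle. The bottom is felt when the tip rests on it with 1.5 N or more for 0.2 s.
- probe_tip (a point): Centre of the probe's flat tip (the same point as the probe's origin).
- block_hole (a point): Centre of the mouth of the probe's hole, at the top of the tool block, 70 mm above the bench. The hole is vertical, 14 mm across with a 2 mm chamfer, 60 mm deep, so the standing probe's tip is 10 mm above the bench.
- tool_block: Wooden block fixed on the bench, 70 (x) by 160 (y) by 70 mm high, drilled in the middle for the probe; two short nail punches stick up 30 mm, 55 mm to either side of the hole along y. Origin: centre of its underside, z up.
- leg_short: Spare turned wooden leg, 146 mm long, the shortest of three, standing on the bench tenon down; about 75 g. Its lowest 50 mm is 26 mm thick (1.5 mm end chamfer); it is 30 mm thick from 70 mm up to 32 mm below the top, 27 mm at the top. Origin: centre of the tenon's flat end; z runs along the leg. In a socket 16 mm deep it stands 130 mm above the seat.
- leg_mid: Spare turned wooden leg, 158 mm long, the middle one of three, standing on the bench tenon down; about 75 g. Its lowest 50 mm is 26 mm thick (1.5 mm end chamfer); it is 30 mm thick from 70 mm up to 32 mm below the top, 27 mm at the top. Origin: centre of the tenon's flat end; z runs along the leg. In a socket 28 mm deep it stands 130 mm above the seat.
- leg_long: Spare turned wooden leg, 170 mm long, the longest of three, standing on the bench tenon down; about 75 g. Its lowest 50 mm is 26 mm thick (1.5 mm end chamfer); it is 30 mm thick from 70 mm up to 32 mm below the top, 27 mm at the top. Origin: centre of the tenon's flat end; z runs along the leg. In a socket 40 mm deep it stands 130 mm above the seat.
- pot: Lidded aluminium pot, 190 mm wide and 167 mm high with its knob, two black side handles; bystander. Origin: centre of its underside.
- egg_bowl: White bowl of three brown eggs, 156 mm wide, 67 mm high; bystander. Origin: centre of its underside.
- sauce_jar: Amber jar with a black cap, 68 mm wide, 100 mm high; bystander. Origin: centre of its underside.
- mug: White mug, 80 mm wide, 85 mm high, with its handle at its +y side; bystander. Origin: centre of its underside.
Not all that is in view belongs to the job. Leave any yellow look-alike of the leg_short alone. What is shaped like the probe but blue is not meant.

How it is judged:
By the outcome, as a careful person would: the job done as asked, in the order asked, and still so for the second after the job is handed in, with the robot touching nothing.
It also fails if it takes over 67 s, if anything falls off the work surface, if the arm or the gripper's body presses on something with over 40 N, if the wrist force passes 120 N, or if a joint passes its speed limit or range.

## Working session

There is one attempt and no reset: what is moved stays moved. The work goes in short steps, Python scripts to look and compute and a tool call to move; the robot and the scene stay as the last step left them, time stands still between calls to the robot, and variables do not carry over. Pictures are saved under pics/ and viewed, at most 10 in all, crops included, and the job is handed in when it is done.

Besides the shell and the picture viewer there is one more tool, called after "Call:" as a command line: name --argument value ..., lists and objects as JSON in quotes. apply_moves: Moves the arm, as the interface text tells. Its arguments: {"type":"object","properties":{"motion":{"type":"array"},"squeeze":{"type":"number"}},"required":["motion"]}

```bash
ls; mkdir -p pics
python3 - <<'E'
from plant import *
import cv2,pickle
s=sense()
print(s)
d={}
for n in("scene","top"):
    c=capture(n);d[n]=c
    cv2.imwrite(f"pics/{n}0.png",c["img"][:,:,::-1]);print(n,c["camera_matrix"],c["R"],c["t"])
pickle.dump(d,open("cap0.pkl","wb"))
E
```

```text
pics
{'clock': 0.0, 'joint_pos': array([-1.27692212,  0.32187076, -0.0700707 ,  1.45170365,  0.02261022,
        1.37078988, -0.0568765 ]), 'dq': array([-1.60968196e-03, -3.47032111e-04,  4.23832749e-04,  3.87305054e-05,
        4.33760231e-04,  6.41383306e-05,  7.89865909e-04]), 'joint_torque': array([ 5.48675098e-05, -4.91282129e+01, -4.03876947e-01, -3.12531924e+01,
       -6.39395602e-02,  4.35991294e-02,  1.74133506e-04]), 'tool_pos': array([0.17940366, 0.62420718, 0.24341597]), 'ee_rot': array([-3.13961110e+00,  1.13309927e-04,  2.86186200e+00]), 'ft_force': array([-0.22988586,  0.51904677, -0.05935581]), 'wrist_torque': array([-0.01756851,  0.03458442, -0.02791477]), 'gripper_force': 0.0, 'gripper_width': 0.08708590841441291}
scene [[380.9498768    0.         277.03398958]
 [  0.         380.9498768  205.81089703]
 [  0.           0.           1.        ]] [[ 0.83397366  0.55176003  0.00698649]
 [ 0.30832725 -0.45545516 -0.8351616 ]
 [-0.45762675  0.6986569  -0.54996026]] [-0.4515946  -0.08379512  1.29835469]
top [[384.3613372    0.         276.72231505]
 [  0.         384.3613372  210.17547573]
 [  0.           0.           1.        ]] [[-2.32985427e-02 -9.99726338e-01 -2.10396283e-03]
 [-9.97079429e-01  2.33898601e-02 -7.27016345e-02]
 [ 7.27309503e-02  4.03975919e-04 -9.97351516e-01]] [0.03184193 0.53856394 1.23051222]
```

View pics/scene0.png

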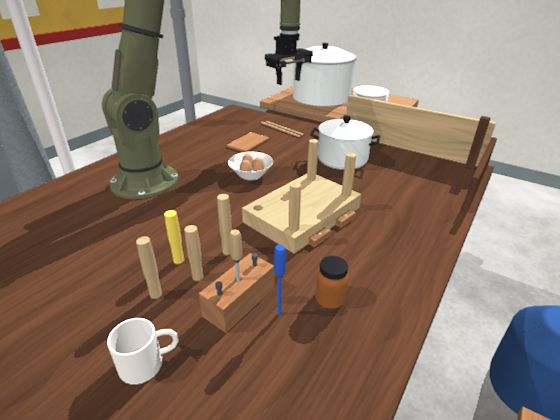

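View pics/top0.png

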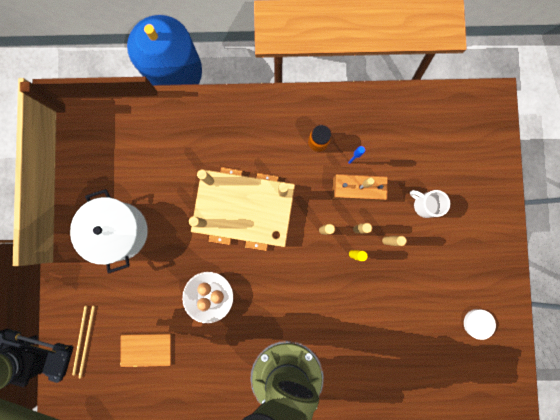

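```bash
cat > h.py <<'E'
import numpy as np,pickle
D=pickle.load(open("cap0.pkl","rb"))
def ray(n,u,v,c=None):
    c=c or D[n]; d=c["R"].T@np.linalg.inv(c["camera_matrix"])@np.array([u,v,1.]); o=-c["R"].T@c["t"]; return o,d
def onz(n,u,v,z,c=None):
    o,d=ray(n,u,v,c); return o+d*(z-o[2])/d[2]
def proj(n,X,c=None):
    c=c or D[n]; p=c["camera_matrix"]@(c["R"]@np.array(X)+c["t"]); return p[:2]/p[2]
def tri(a,b,ca=None,cb=None):
    o1,d1=ray("scene",*a,ca);o2,d2=ray("top",*b,cb); d1/=np.linalg.norm(d1);d2/=np.linalg.norm(d2)
    s=np.linalg.lstsq(np.c_[d1,-d2],o2-o1,rcond=None)[0]; p,q=o1+s[0]*d1,o2+s[1]*d2
    return (p+q)/2,np.linalg.norm(p-q)
E
python3 - <<'E'
import cv2,pickle
d=pickle.load(open("cap0.pkl","rb"))
t=d["top"]["img"][120:270,260:460,::-1];s=d["scene"]["img"][170:340,130:350,::-1]
cv2.imwrite("pics/t1.png",cv2.resize(t,None,fx=4,fy=4,interpolation=2));cv2.imwrite("pics/s1.png",cv2.resize(s,None,fx=3.5,fy=3.5,interpolation=2))
E
```

```text
(no output)
```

View pics/t1.png

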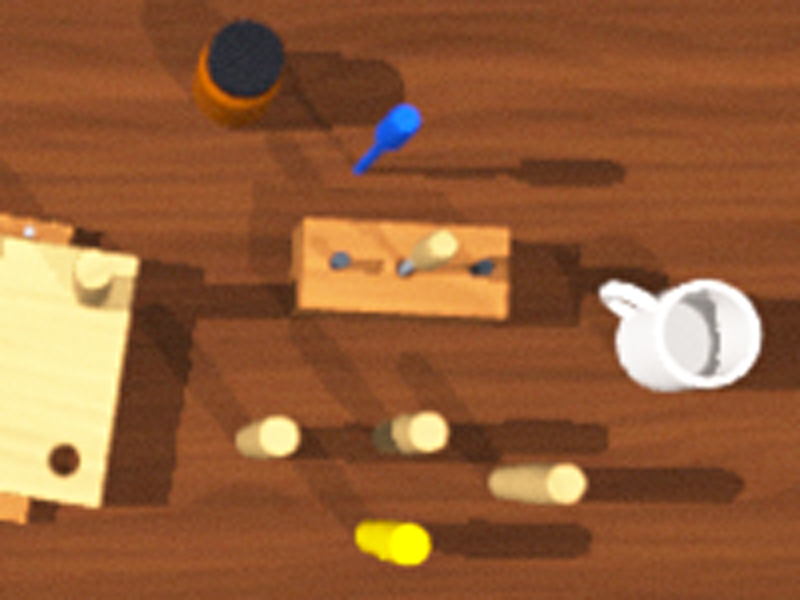

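View pics/s1.png

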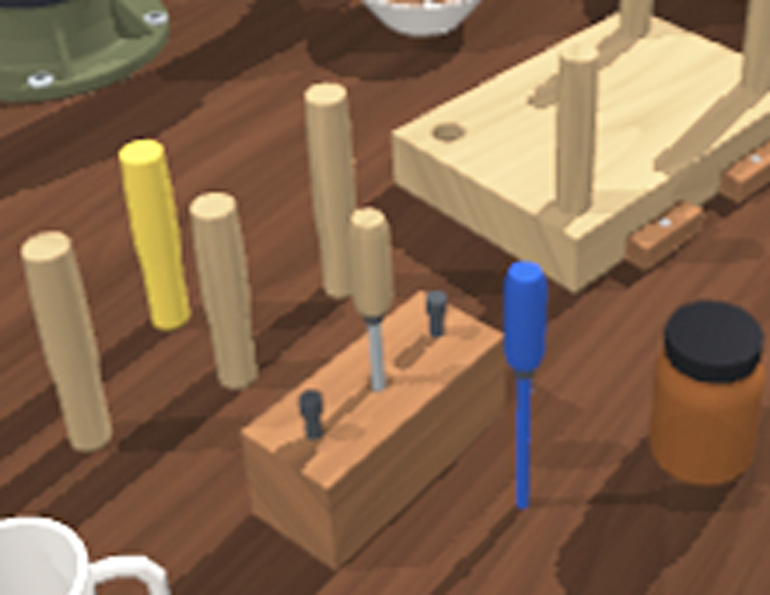

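Top crop: socket at (64,460), leg tops at (282,437), (430,432), (567,484), probe handle top (442,243), and its hole at (404,268). The scene crop shows the same legs at (327,92), (214,206), (48,246), the probe top at (368,216) and the socket at (450,132).

Run:
```python
from h import *
import cv2
T=lambda U,V:((U+.5)/4-.5+260,(V+.5)/4-.5+120)
S=lambda U,V:((U+.5)/3.5-.5+130,(V+.5)/3.5-.5+170)
for n,s,t in [("A",(327,92),(282,437)),("B",(214,206),(430,432)),("C",(48,246),(567,484)),("probe",(368,213),(443,242)),("hole",(378,387),(404,268)),("socket",(449,132),(64,460)),
  ("yellow",(144,150),(410,545)),("punch1",(436,298),(340,261)),("punch2",(311,399),(484,267)),("jar",(714,335),(246,58)),("blue",(526,268),(405,116))]:
    p,e=tri(S(*s),T(*t)); print(n,p.round(4),round(e,4))
# top-view refined: socket dark blob on z=.05
img=D["top"]["img"].astype(int)
g=cv2.cvtColor(D["top"]["img"],cv2.COLOR_RGB2GRAY)
sub=g[226:244,267:285]; w=np.clip(170-sub.astype(float),0,None)
w[:, :][sub>120]=0
yy,xx=np.mgrid[226:244,267:285]
print(sub[::2,::2])
print("sock mask",onz("top",(xx*w).sum()/w.sum(),(yy*w).sum()/w.sum(),.05), (w>0).sum())
# slab edges
m=(g>165)&(img[:,:,0]>200)&(img[:,:,2]>90)
m=m.astype(np.uint8);m[:, :188]=0;m[:,300:]=0;m[:165]=0;m[252:]=0
cs=max(cv2.findContours(m,0,1)[0],key=cv2.contourArea)
r=cv2.minAreaRect(cs);b=cv2.boxPoints(r)
P=[onz("top",*q,.05)[:2].round(4) for q in b];print(P,[np.linalg.norm(P[i]-P[i-1]).round(3) for i in range(4)],np.mean(P,0), (m>0).sum())
v=P[1]-P[0];print(np.degrees(np.arctan2(v[1],v[0])))
# block top corners
for q in [(303,218),(511,228),(508,319),(298,306)]: print(onz("top",*T(*q),.07).round(4))
for n,z,q in [("A",.17,(282,437)),("A",.158,(282,437)),("B",.146,(430,432)),("C",.158,(567,484)),("C",.17,(567,484)),("probe",.195,(443,242))]: print(n,z,onz("top",*T(*q),z).round(4))
```

```text
A [ 0.4723 -0.1303  0.1729] 0.003
B [ 0.4734 -0.2419  0.1471] 0.0017
C [ 0.4337 -0.3356  0.1594] 0.002
probe [ 0.604  -0.2452  0.1988] 0.0008
hole [ 0.6035 -0.2463  0.0666] 0.0007
socket [0.4598 0.0246 0.0507] 0.0004
yellow [ 0.3923 -0.2238  0.1481] 0.0021
punch1 [ 0.6063 -0.1901  0.0988] 0.0005
punch2 [ 0.599  -0.3002  0.0985] 0.0002
jar [ 0.7659 -0.1234  0.0986] 0.0004
blue [ 0.6962 -0.2248  0.1879] 0.0016
[[239 237 237 237 239 238 241 241 240]
 [232 233 236 235 237 238 238 237 239]
 [234 232 233 230 217 223 236 235 235]
 [238 239 236 126  68  63 199 235 236]
 [230 235 219  67  70  74 112 236 234]
 [233 232 220  74  55  68 135 240 239]
 [235 236 238 183  92 132 225 233 234]
 [235 235 235 235 234 234 232 232 233]
 [241 240 239 238 237 235 235 236 236]]
sock mask [0.45946422 0.02444081 0.05      ] 40
[array([0.4628, 0.307 ]), array([0.69  , 0.2675]), array([ 0.6304, -0.0415]), array([0.4049, 0.0019])] [np.float64(0.311), np.float64(0.231), np.float64(0.315), np.float64(0.23)] [0.547025 0.133725] 5879
-9.862614147587646
[ 0.6447 -0.1676  0.07  ]
[ 0.6329 -0.3305  0.07  ]
[ 0.5613 -0.325   0.07  ]
[ 0.5753 -0.1613  0.07  ]
A 0.17 [ 0.4712 -0.1317  0.17  ]
A 0.158 [ 0.4715 -0.1333  0.158 ]
B 0.146 [ 0.4728 -0.2428  0.146 ]
C 0.158 [ 0.433  -0.3368  0.158 ]
C 0.17 [ 0.4331 -0.333   0.17  ]
probe 0.195 [ 0.6048 -0.2459  0.195 ]
```

Legs by height: A is long at (0.472,-0.131), B is short at (0.473,-0.242), C is mid at (0.433,-0.336). The probe is at (0.604,-0.246) and the socket at (0.4597,0.0245). All heights agree with the sizes given, so I'll move.

Call:
apply_moves --motion '[[[-0.374,-0.251,-0.015,0,0,-3.2,-1],[-0.374,-0.251,-0.015,0,0,-3.2,-1],[-0.374,-0.251,-0.015,0,0,-3.2,-1],[-0.374,-0.251,-0.015,0,0,-3.2,-1],[-0.374,-0.251,-0.015,0,0,-3.2,-1],[-0.374,-0.251,-0.015,0,0,-3.2,-1],[-0.374,-0.251,-0.015,0,0,-3.2,-1],[-0.374,-0.251,-0.015,0,0,-3.2,-1],[-0.374,-0.251,-0.015,0,0,-3.2,-1],[-0.374,-0.251,-0.015,0,0,-3.2,-1],[-0.374,-0.251,-0.015,0,0,-3.2,-1],[-0.374,-0.251,-0.015,0,0,-3.2,-1]]]'

```text
clock: 1.1
tool_pos: [0.4751, 0.2717, 0.2597]
ee_rot: [-3.138, 0.003, 3.128]
ft_force: [0.4, -0.9, -0.3]
gripper_width: 0.0868
gripper_force: 0.0
```

Call:
apply_moves --motion '[[[-0.13,-0.475,-0.01,0,0,0,-1],[-0.13,-0.475,-0.01,0,0,0,-1],[-0.13,-0.475,-0.01,0,0,0,-1],[-0.13,-0.475,-0.01,0,0,0,-1],[-0.13,-0.475,-0.01,0,0,0,-1],[-0.13,-0.475,-0.01,0,0,0,-1],[-0.13,-0.475,-0.01,0,0,0,-1],[-0.13,-0.475,-0.01,0,0,0,-1],[-0.13,-0.475,-0.01,0,0,0,-1],[-0.13,-0.475,-0.01,0,0,0,-1],[-0.13,-0.475,-0.01,0,0,0,-1],[-0.13,-0.475,-0.01,0,0,0,-1]]]'

```text
clock: 2.1
tool_pos: [0.5993, -0.1978, 0.2693]
ee_rot: [-3.141, -0.0, 3.14]
ft_force: [-0.3, -0.1, -0.1]
gripper_width: 0.087
gripper_force: 0.0
```

Call:
apply_moves --motion '[[[0,-0.045,0,0,0,0,-1],[0,-0.045,0,0,0,0,-1],[0,-0.045,0,0,0,0,-1],[0,-0.045,0,0,0,0,-1],[0,-0.045,0,0,0,0,-1],[0,-0.045,0,0,0,0,-1]]]'

```text
clock: 2.6
tool_pos: [0.6, -0.2373, 0.2694]
ee_rot: [3.14, 0.0, -3.139]
ft_force: [-0.9, -0.2, -0.5]
gripper_width: 0.0866
gripper_force: 0.0
```

Call:
apply_moves --motion '[[[-0.004,-0.008,0.03,0,0,0,-1],[-0.004,-0.008,0.06,0,0,0,-1],[-0.004,-0.008,0.09,0,0,0,-1],[-0.004,-0.008,0.104,0,0,0,-1],[-0.004,-0.008,0.104,0,0,0,-1],[-0.004,-0.008,0.104,0,0,0,-1],[-0.004,-0.008,0.104,0,0,0,-1]]]'

```text
clock: 3.18
tool_pos: [0.6047, -0.2479, 0.1677]
ee_rot: [-3.141, 0.003, -3.141]
ft_force: [-0.0, -1.3, 0.3]
gripper_width: 0.087
gripper_force: 0.0
```

Run:
```python
from plant import *
import cv2
s=sense();print(s['tool_pos'],s['ee_rot'],s['ft_force'])
a=capture("scene")["img"][150:330,130:370,::-1];b=capture("top")["img"][120:270,280:480,::-1]
b=cv2.resize(b,None,fx=2,fy=2,interpolation=2);a=cv2.resize(a,None,fx=1.667,fy=1.667,interpolation=2)[:300,:400]
cv2.imwrite("pics/g1.png",cv2.hconcat([a,b]))
```

```text
[ 0.60466869 -0.24786852  0.16773079] [-3.14076001e+00  3.07101272e-03 -3.14125090e+00] [-0.03411972 -1.2804384   0.28290447]
```

View pics/g1.png

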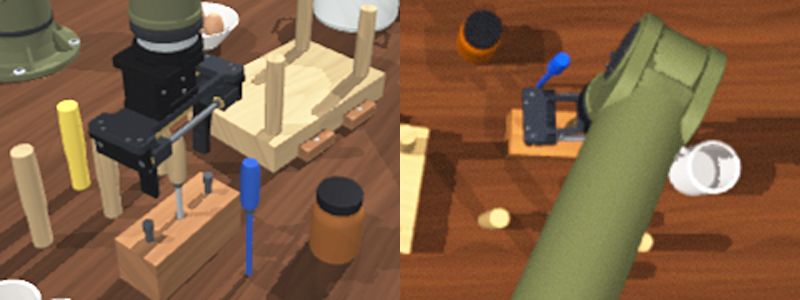

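The probe handle stands between the open fingers (left half, about (178,160)), clear of the punches and the blue look-alike. I'll close now.

Call:
apply_moves --motion '[[[0,0.002,0,0,0,0,-0.2],[0,0.002,0,0,0,0,0.2],[0,0.002,0,0,0,0,0.6],[0,0.002,0,0,0,0,1],[0,0.002,0,0,0,0,1],[0,0.002,0,0,0,0,1],[0,0.002,0,0,0,0,1],[0,0.002,0,0,0,0,1],[0,0.002,0,0,0,0,1],[0,0.002,0,0,0,0,1]]]' --squeeze 25

```text
clock: 4.12
tool_pos: [0.6034, -0.2458, 0.1655]
ee_rot: [3.141, 0.0, 3.141]
ft_force: [-0.2, -0.2, -1.3]
gripper_width: 0.0283
gripper_force: 0.0
```

Run:
```python
from plant import *
import numpy as np
s=sense();print(s['tool_pos'],s['ee_rot'],s['ft_force'],s['wrist_torque'],s['gripper_width'],s['gripper_force'])
```

```text
[ 0.60338929 -0.24584983  0.16552004] [3.14149651e+00 1.47982852e-06 3.14103902e+00] [-0.17827501 -0.24501202 -1.32660954] [ 0.05257677 -0.00707139  0.015049  ] 0.028291941923110544 0.0
```

Call:
apply_moves --motion '[[[0,0,0,0,0,0,1],[0,0,0,0,0,0,1],[0,0,0,0,0,0,1],[0,0,0,0,0,0,1]]]'

```text
clock: 4.45
tool_pos: [0.6034, -0.2458, 0.1655]
ee_rot: [3.141, 0.0, 3.141]
ft_force: [0.0, -0.3, -0.1]
gripper_width: 0.0232
gripper_force: 25.0
```

Run:
```python
from plant import *
import numpy as np
s=sense();print(s['tool_pos'],s['ee_rot'],s['ft_force'],s['wrist_torque'],s['gripper_width'],s['gripper_force'])
```

```text
[ 0.60340153 -0.24580935  0.16553968] [3.14147123e+00 3.96260964e-05 3.14106215e+00] [ 0.02812561 -0.26520926 -0.13367393] [ 0.02962083 -0.01318154 -0.00925602] 0.023183660933560626 24.999827551364433
```

Call:
apply_moves --motion '[[[0,0,-0.01,0,0,0,1],[0,0,-0.03,0,0,0,1],[0,0,-0.055,0,0,0,1],[0,0,-0.08,0,0,0,1],[0,0,-0.1,0,0,0,1],[0,0,-0.112,0,0,0,1],[0,0,-0.112,0,0,0,1]]]'

```text
clock: 5.03
tool_pos: [0.6046, -0.2468, 0.2813]
ee_rot: [-3.14, 0.005, 3.141]
ft_force: [0.3, -0.4, 0.0]
gripper_width: 0.0232
gripper_force: 25.0
```

Call:
apply_moves --motion '[[[0.014,0.027,0,0,0,0,1],[0.028,0.054,0,0,0,0,1],[0.042,0.081,0,0,0,0,1],[0.057,0.108,0,0,0,0,1],[0.072,0.135,0,0,0,0,1],[0.086,0.162,0,0,0,0,1],[0.1,0.189,0,0,0,0,1],[0.115,0.216,0,0,0,0,1],[0.13,0.243,0,0,0,0,1],[0.144,0.27,0,0,0,0,1],[0.144,0.27,0,0,0,0,1],[0.144,0.27,0,0,0,0,1]]]'

```text
clock: 6.03
tool_pos: [0.4584, 0.0259, 0.2765]
ee_rot: [-3.141, -0.001, -3.138]
ft_force: [0.4, -0.4, -0.9]
gripper_width: 0.0236
gripper_force: 25.0
```

Run:
```python
from plant import *
import cv2,pickle
s=sense();print(s['tool_pos'],s['ee_rot'],s['ft_force'],s['gripper_force'])
c=capture("scene");d=capture("top");pickle.dump((c,d),open("cap1.pkl","wb"))
a=c["img"][150:250,215:315,::-1];b=d["img"][195:265,230:320,::-1]
a=cv2.resize(a,(400,400),interpolation=2);b=cv2.resize(b,(400,311),interpolation=2)
b=cv2.copyMakeBorder(b,0,89,0,0,0)
cv2.imwrite("pics/g2.png",cv2.hconcat([a,b]))
```

```text
[0.45838893 0.0258517  0.27648298] [-3.14143877e+00 -1.46879334e-03 -3.13781460e+00] [ 0.40637415 -0.3666526  -0.92571125] 24.99959168024361
```

View pics/g2.png

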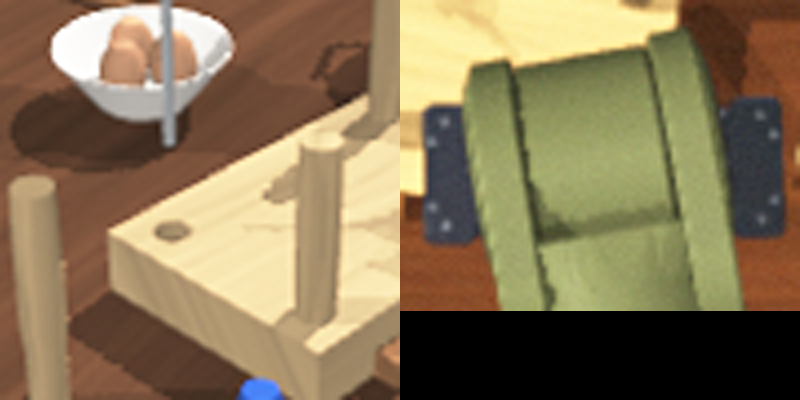

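The left half shows the probe tip at about (169,146) and the socket mouth at (173,231), both in 4x crop pixels. I'll compare them with the projection.

Run:
```python
from h import *
for z in (.119,.122): print(proj("scene",(.4588,.0255,z)))
u=lambda U,V:(215+(U+.5)/4-.5,150+(V+.5)/4-.5)
print("tip px",u(168.5,147),"socket",u(173,231), proj("scene",(.4597,.0245,.05)), onz("scene",*u(173,231),.05), onz("scene",*u(168.5,147),.121))
# rod tilt: columns at two heights
c=pickle.load(open("cap1.pkl","rb"))[0]["img"].astype(int)
for r in range(151,187,4): print(r,c[r,252:263].sum(1)//3)
```

```text
[257.24422328 186.28953764]
[257.22048557 185.34000754]
tip px (256.75, 186.375) socket (257.875, 207.375) [257.82058191 207.58773428] [0.45918961 0.02546753 0.05      ] [0.45999396 0.02164189 0.121     ]
151 [206 208 197 171 157 133  96  85  87  88  91]
155 [249 249 237 181 152 154 227 250 248 247 248]
159 [167 203 199 157 158 146 166 187 186 197 230]
163 [121 128 134 151 161 147 146 154 151 150 153]
167 [143 126 135 154 162 148 143 146 144 139 131]
171 [252 235 230 209 160 147 163 187 193 184 163]
175 [178 177 176 170 160 149 157 171 164 148 109]
179 [150 137 134 136 151 156 121  59  42  44  60]
183 [ 46  44  40  82 141 161 124  59  43  58  73]
```

Call:
apply_moves --motion '[[[0,0,0.015,0,0,0,1],[0,0,0.035,0,0,0,1],[0,0,0.05,0,0,0,1],[0,0,0.06,0,0,0,1],[0,0,0.066,0,0,0,1],[0,0,0.067,0,0,0,1],[0,0,0.068,0,0,0,1],[0,0,0.068,0,0,0,1]]]'

```text
clock: 6.8
tool_pos: [0.4601, 0.0241, 0.2101]
ee_rot: [3.141, 0.001, 3.141]
ft_force: [-0.1, -1.3, -1.4]
gripper_width: 0.0234
gripper_force: 25.0
```

Call:
apply_moves --motion '[[[0,0,0.0012,0,0,0,1],[0,0,0.0024,0,0,0,1],[0,0,0.0036,0,0,0,1],[0,0,0.0048,0,0,0,1],[0,0,0.006,0,0,0,1],[0,0,0.0072,0,0,0,1],[0,0,0.0084,0,0,0,1],[0,0,0.0096,0,0,0,1],[0,0,0.0108,0,0,0,1],[0,0,0.012,0,0,0,1],[0,0,0.0132,0,0,0,1],[0,0,0.0144,0,0,0,1]]]'

```text
clock: 7.8
tool_pos: [0.4596, 0.0242, 0.1951]
ee_rot: [3.142, 0.0, 3.141]
ft_force: [-0.1, -0.1, -0.6]
gripper_width: 0.0233
gripper_force: 25.0
```

Call:
apply_moves --motion '[[[0,0,0.0012,0,0,0,1],[0,0,0.0024,0,0,0,1],[0,0,0.0036,0,0,0,1],[0,0,0.0048,0,0,0,1],[0,0,0.006,0,0,0,1],[0,0,0.007,0,0,0,1],[0,0,0.008,0,0,0,1]]]'

```text
clock: 8.38
tool_pos: [0.4607, 0.0243, 0.1892]
ee_rot: [3.141, 0.003, 3.141]
ft_force: [-2.0, 0.2, 14.2]
gripper_width: 0.0236
gripper_force: 25.0
```

Call:
apply_moves --motion '[[[0,0,-0.001,0,0,0,1],[0,0,-0.001,0,0,0,1],[0,0,-0.001,0,0,0,1]]]'

```text
clock: 8.63
tool_pos: [0.4602, 0.0242, 0.1893]
ee_rot: [3.141, 0.002, 3.141]
ft_force: [-1.2, -0.4, 7.2]
gripper_width: 0.0234
gripper_force: 25.0
```

Call:
apply_moves --motion '[[[0,0,0,0,0,0,1],[0,0,0,0,0,0,1]]]'

```text
clock: 8.8
tool_pos: [0.4602, 0.0242, 0.1893]
ee_rot: [3.141, 0.002, 3.141]
ft_force: [-0.6, -0.5, 6.8]
gripper_width: 0.0235
gripper_force: 25.0
```

The bottom was felt with the tip at z≈0.034, so the free depth is 16 mm and the short leg (B) is the right one. Now the probe goes back.

Call:
apply_moves --motion '[[[0,0,-0.01,0,0,0,1],[0,0,-0.03,0,0,0,1],[0,0,-0.055,0,0,0,1],[0,0,-0.075,0,0,0,1],[0,0,-0.089,0,0,0,1],[0,0,-0.089,0,0,0,1]]]'

```text
clock: 9.3
tool_pos: [0.4612, 0.0244, 0.2805]
ee_rot: [3.14, 0.006, 3.141]
ft_force: [0.4, -0.5, -0.8]
gripper_width: 0.0233
gripper_force: 25.0
```

Call:
apply_moves --motion '[[[-0.014,-0.027,0,0,0,0,1],[-0.028,-0.054,0,0,0,0,1],[-0.042,-0.081,0,0,0,0,1],[-0.057,-0.108,0,0,0,0,1],[-0.072,-0.135,0,0,0,0,1],[-0.086,-0.162,0,0,0,0,1],[-0.1,-0.189,0,0,0,0,1],[-0.115,-0.216,0,0,0,0,1],[-0.13,-0.243,0,0,0,0,1],[-0.144,-0.27,0,0,0,0,1],[-0.144,-0.27,0,0,0,0,1],[-0.144,-0.27,0,0,0,0,1]]]'

```text
clock: 10.3
tool_pos: [0.6026, -0.2478, 0.275]
ee_rot: [-3.141, -0.004, 3.137]
ft_force: [-0.3, 0.6, 0.2]
gripper_width: 0.0232
gripper_force: 25.0
```

Call:
apply_moves --motion '[[[0,0,0,0,0,0,1],[0,0,0.001,0,0,0,1],[0,0,0.001,0,0,0,1]]]'

```text
clock: 10.55
tool_pos: [0.6033, -0.2442, 0.276]
ee_rot: [3.14, 0.0, -3.14]
ft_force: [-0.3, -0.6, -1.0]
gripper_width: 0.0232
gripper_force: 25.0
```

Run:
```python
from plant import *
import cv2,pickle
from h import *
s=sense();print(s['tool_pos'],s['ee_rot'],s['ft_force'],s['gripper_force'])
c=capture("scene");pickle.dump(c,open("cap2.pkl","wb"))
p=s['tool_pos']; print(proj("scene",(p[0],p[1],p[2]-.1555)), proj("scene",(.6030,-.2455,.07)))
a=c["img"][220:310,190:310,::-1]
cv2.imwrite("pics/g3.png",cv2.resize(a,None,fx=6,fy=6,interpolation=2))
```

```text
[ 0.60334764 -0.2441966   0.27599988] [ 3.14026870e+00  9.24831830e-05 -3.14013769e+00] [-0.34630815 -0.6243872  -0.98024941] 24.999864367127884
[237.10648378 260.53394619] [237.79590693 278.71908919]
```

View pics/g3.png

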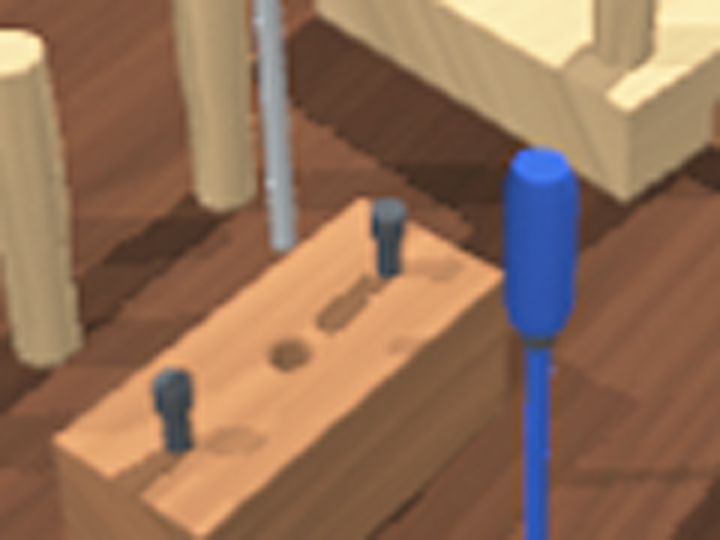

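Crop shows the rod tip at (284,247) and the empty hole at (291,353). The tip is within 1 mm of being above the hole, so I'll lower it.

Call:
apply_moves --motion '[[[0,-0.0005,0.02,0,0,0,1],[0,-0.0005,0.035,0,0,0,1],[0,-0.0005,0.044,0,0,0,1],[0,-0.0005,0.048,0,0,0,1],[0,-0.0005,0.052,0,0,0,1],[0,-0.0005,0.056,0,0,0,1],[0,-0.0005,0.06,0,0,0,1]]]'

```text
clock: 11.18
tool_pos: [0.6038, -0.2465, 0.2167]
ee_rot: [-3.141, 0.001, 3.141]
ft_force: [0.2, 0.8, -0.1]
gripper_width: 0.0234
gripper_force: 25.0
```

Call:
apply_moves --motion '[[[0,0,0.007,0,0,0,1],[0,0,0.014,0,0,0,1],[0,0,0.021,0,0,0,1],[0,0,0.028,0,0,0,1],[0,0,0.034,0,0,0,1],[0,0,0.039,0,0,0,1],[0,0,0.043,0,0,0,1],[0,0,0.046,0,0,0,1],[0,0,0.048,0,0,0,1],[0,0,0.049,0,0,0,1]]]'

```text
clock: 12.02
tool_pos: [0.6034, -0.2464, 0.1669]
ee_rot: [3.142, -0.0, 3.141]
ft_force: [-0.7, 1.2, -0.6]
gripper_width: 0.0234
gripper_force: 25.0
```

Call:
apply_moves --motion '[[[0,0,0,0,0,0,0.3],[0,0,0,0,0,0,0],[0,0,0,0,0,0,-0.3],[0,0,0,0,0,0,-0.6],[0,0,0,0,0,0,-0.6],[0,0,0,0,0,0,-0.6],[0,0,0,0,0,0,-0.6]]]'

```text
clock: 12.6
tool_pos: [0.6034, -0.2464, 0.1672]
ee_rot: [3.142, 0.0, 3.141]
ft_force: [0.1, -0.1, -0.2]
gripper_width: 0.0621
gripper_force: 0.0
```

Call:
apply_moves --motion '[[[0,0,-0.005,0,0,0,-0.6],[0,0,-0.02,0,0,0,-0.6],[0,0,-0.05,0,0,0,-0.6],[0,0,-0.085,0,0,0,-0.6],[0,0,-0.11,0,0,0,-0.6],[0,0,-0.11,0,0,0,-0.6]]]'

```text
clock: 13.1
tool_pos: [0.6056, -0.248, 0.2843]
ee_rot: [-3.138, 0.01, 3.141]
ft_force: [0.5, -0.3, 0.7]
gripper_width: 0.0697
gripper_force: 0.0
```

Call:
apply_moves --motion '[[[0.015,0,0,0,0,1.4,-0.4],[0.03,0.001,0,0,0,2.8,-0.4],[0.045,0.001,0,0,0,4.2,-0.4],[0.06,0.002,0,0,0,5.6,-0.4],[0.075,0.002,0,0,0,7,-0.4],[0.09,0.003,0,0,0,8.4,-0.4],[0.105,0.003,0,0,0,9.8,-0.4],[0.12,0.004,0,0,0,11.2,-0.4],[0.13,0.004,0,0,0,12.6,-0.4],[0.13,0.004,0,0,0,14,-0.4],[0.13,0.004,0,0,0,14,-0.4],[0.13,0.004,0,0,0,14,-0.4]]]'

```text
clock: 14.1
tool_pos: [0.4735, -0.2421, 0.2773]
ee_rot: [3.141, -0.0, 1.923]
ft_force: [1.3, -0.4, -0.1]
gripper_width: 0.0608
gripper_force: 0.0
```

Call:
apply_moves --motion '[[[0,0,0,0,0,0,-0.4],[0,0,0,0,0,0,-0.4]]]'

```text
clock: 14.27
tool_pos: [0.4736, -0.2422, 0.2771]
ee_rot: [-3.141, 0.0, 1.922]
ft_force: [-0.2, -0.3, 0.5]
gripper_width: 0.0609
gripper_force: 0.0
```

Run:
```python
from plant import *
import cv2,pickle
from h import *
s=sense();print(s['tool_pos'],s['ee_rot'],s['ft_force'],s['gripper_width'],s['joint_pos'])
c=capture("scene");pickle.dump(c,open("cap3.pkl","wb"))
a=c["img"][170:330,130:330,::-1]
cv2.imwrite("pics/g4.png",cv2.resize(a,None,fx=3.5,fy=3.5,interpolation=2))
```

```text
[ 0.47362505 -0.24222835  0.27705048] [-3.14123946e+00  1.70461987e-04  1.92165123e+00] [-0.23980357 -0.32143989  0.53504253] 0.06085325666128958 [-0.35209048  0.05002793  0.80988498  1.71937341 -0.03645836  1.38794558
  0.8146607 ]
```

View pics/g4.png

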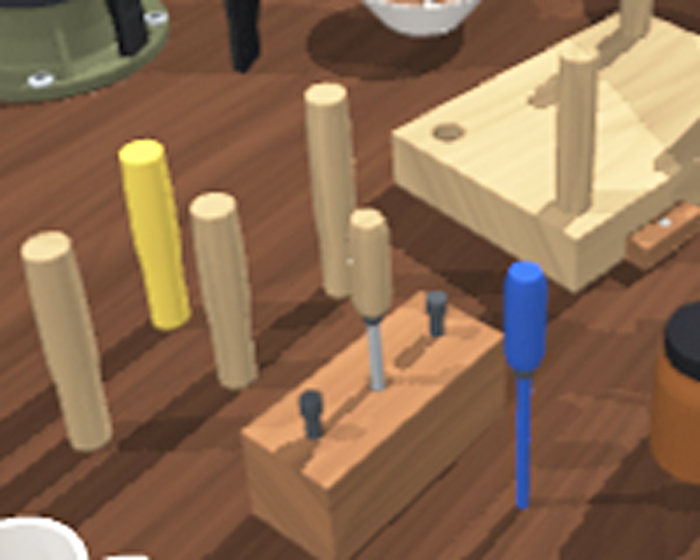

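The probe stands back in its hole exactly as at the start, with its handle at (370,265) in the crop, and nothing else has moved. I'll descend on the short leg at (225,290).

Call:
apply_moves --motion '[[[0,0,0.03,0,0,0,-0.4],[0,0,0.065,0,0,0,-0.4],[0,0,0.095,0,0,0,-0.4],[0,0,0.115,0,0,0,-0.4],[0,0,0.135,0,0,0,-0.4],[0,0,0.15,0,0,0,-0.4],[0,0,0.162,0,0,0,-0.4],[0,0,0.17,0,0,0,-0.4],[0,0,0.17,0,0,0,-0.4],[0,0,0.17,0,0,0,-0.4]]]'

```text
clock: 15.15
tool_pos: [0.4736, -0.2425, 0.1073]
ee_rot: [-3.141, 0.0, 1.92]
ft_force: [0.3, -0.9, 0.6]
gripper_width: 0.061
gripper_force: 0.0
```

Call:
apply_moves --motion '[[[0,0,0,0,0,0,-0.2],[0,0,0,0,0,0,0],[0,0,0,0,0,0,0.15],[0,0,0,0,0,0,0.25],[0,0,0,0,0,0,0.3],[0,0,0,0,0,0,0.4],[0,0,0,0,0,0,0.6],[0,0,0,0,0,0,1],[0,0,0,0,0,0,1],[0,0,0,0,0,0,1]]]' --squeeze 30

```text
clock: 15.98
tool_pos: [0.4735, -0.2424, 0.1073]
ee_rot: [3.141, 0.0, 1.919]
ft_force: [-0.4, 0.7, 1.1]
gripper_width: 0.0292
gripper_force: 30.0
```

Call:
apply_moves --motion '[[[0,0,-0.01,0,0,0,1],[0,0,-0.03,0,0,0,1],[0,0,-0.06,0,0,0,1],[0,0,-0.09,0,0,0,1],[0,0,-0.12,0,0,0,1],[0,0,-0.15,0,0,0,1],[0,0,-0.175,0,0,0,1],[0,0,-0.19,0,0,0,1],[0,0,-0.19,0,0,0,1],[0,0,-0.19,0,0,0,1]]]'

```text
clock: 16.82
tool_pos: [0.4735, -0.2424, 0.2977]
ee_rot: [3.14, 0.0, 1.919]
ft_force: [-0.0, 0.0, -1.4]
gripper_width: 0.0295
gripper_force: 30.0
```

Call:
apply_moves --motion '[[[0.026,0.008,0,0,0,0,1],[0.051,0.016,0,0,0,0,1],[0.077,0.024,0,0,0,0,1],[0.102,0.031,0,0,0,0,1],[0.128,0.039,0,0,0,0,1],[0.154,0.047,0,0,0,0,1],[0.179,0.055,0,0,0,0,1],[0.205,0.063,0,0,0,0,1],[0.23,0.07,0,0,0,0,1],[0.256,0.078,0,0,0,0,1],[0.256,0.078,0,0,0,0,1],[0.256,0.078,0,0,0,0,1]]]'

```text
clock: 17.82
tool_pos: [0.4583, 0.0263, 0.2954]
ee_rot: [-3.138, 0.0, 1.923]
ft_force: [-0.2, -0.8, -1.5]
gripper_width: 0.0291
gripper_force: 30.0
```

Call:
apply_moves --motion '[[[0,0,0.03,0,0,0,1],[0,0,0.06,0,0,0,1],[0,0,0.09,0,0,0,1],[0,0,0.11,0,0,0,1],[0,0,0.12,0,0,0,1],[0,0,0.12,0,0,0,1],[0,0,0.12,0,0,0,1],[0,0,0.12,0,0,0,1],[0,0,0.12,0,0,0,1]]]'

```text
clock: 18.57
tool_pos: [0.4604, 0.0249, 0.1787]
ee_rot: [3.139, 0.0, 1.919]
ft_force: [0.1, -0.4, -0.9]
gripper_width: 0.0291
gripper_force: 30.0
```

Run:
```python
from plant import *
import cv2,pickle
from h import *
s=sense();p=s['tool_pos'];print(p,s['ee_rot'],s['ft_force'],s['gripper_width'])
c=capture("scene");d=capture("top");pickle.dump((c,d),open("cap4.pkl","wb"))
X=(p[0],p[1],p[2]-.1073);print(proj("scene",X),proj("scene",(.4597,.0245,.05)))
a=c["img"][150:250,200:320,::-1]
cv2.imwrite("pics/g5.png",cv2.resize(a,None,fx=6,fy=6,interpolation=2))
```

```text
[0.46039646 0.02490613 0.17868331] [3.13876142e+00 2.13145974e-04 1.91901005e+00] [ 0.1219399  -0.36898495 -0.8619586 ] 0.029117437602895906
[257.94905003 201.23489532] [257.82058191 207.58773428]
```

View pics/g5.png

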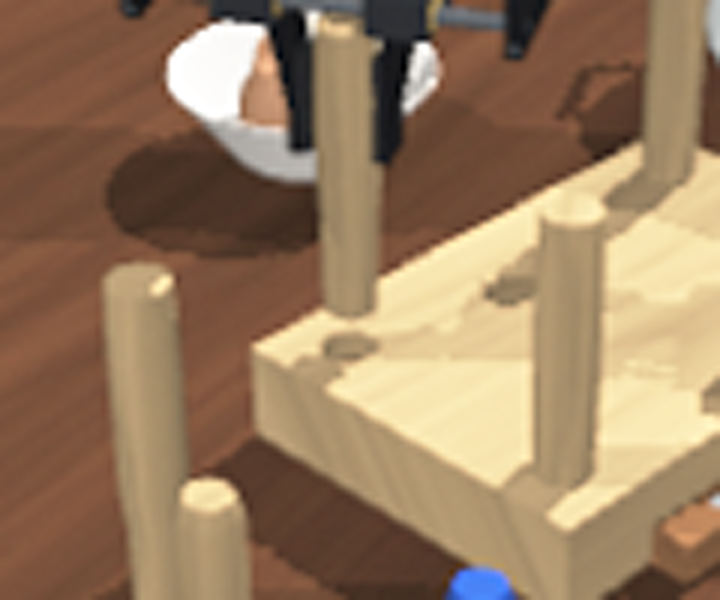

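The tenon's end is at (350,318) and the socket mouth's centre at (349,347) in the 6x crop, so they line up laterally. I'll measure both edges to sub-pixel before inserting.

Run:
```python
from h import *
c=pickle.load(open("cap4.pkl","rb"))[0]
im=c["img"].astype(int)
for r in (184,190,194,198): print(r,im[r,250:268].sum(1)//3)
for col in (256,257,258,259): print(col,"v196-216",im[196:216,col].sum(1)//3)
p=np.array([.4604,.0249]);o=-c["R"].T@c["t"];f=(o[:2]-p)/np.linalg.norm(o[:2]-p)
for r,z in((11.5,.0714),(13,.0729)): print("pred low edge",proj("scene",(*(p+f*r/1e3),z)))
l=np.array([-f[1],f[0]])
for z in(.0714,.09,.11): print(z,[proj("scene",(*(p+k*l*.013),z)).round(2) for k in(-1,1)])
d=D["scene"]["img"].astype(int)
for col in (256,257,258,259): print("sock",col,d[200:216,col].sum(1)//3)
for r in(206,207,208): print("sockrow",r,d[r,248:268].sum(1)//3)
q=np.array([.4597,.0245]);print([proj("scene",(*(q+f*k),.05)).round(2) for k in(-.0145,.0145)],[proj("scene",(*(q+l*k),.05)).round(2) for k in(-.0145,.0145)])
```

```text
184 [ 47  44  55  98 128 130 130 137 141 139 135 130 121  97  75  77  77  75]
190 [ 53  51  64 104 134 135 130 136 140 139 135 128 120 102  88  88  90  91]
194 [ 88  90  86 105 132 140 137 137 141 140 134 128 120 101  82  78 113 189]
198 [ 90  92  92 101 127 141 137 141 144 141 134 122 154 207 219 217 216 217]
256 v196-216 [137 138 137 139 138 136 142 205 217 176 134 132 135 127 153 153 147 206
 221 222]
257 v196-216 [137 140 141 141 141 139 135 193 211 170 136 136 139 119 163 189 189 212
 220 226]
258 v196-216 [141 142 144 144 143 142 139 179 203 167 140 139 138 118 163 212 218 218
 222 225]
259 v196-216 [140 140 141 141 140 139 131 191 204 164 139 142 140 116 184 215 218 218
 223 222]
pred low edge [258.00333494 203.46872766]
pred low edge [257.99943846 203.30924419]
0.0714 [array([253.29, 201.34]), array([262.6 , 201.12])]
0.09 [array([253.11, 195.69]), array([262.5 , 195.47])]
0.11 [array([252.91, 189.49]), array([262.4 , 189.28])]
sock 256 [208 220 213 211 211 171 130 128 130 119 179 208 212 211 215 218]
sock 257 [217 216 211 211 207 165 133 132 135 115 155 205 212 212 216 223]
sock 258 [219 213 211 211 205 162 136 136 134 115 158 205 213 213 218 221]
sock 259 [216 211 210 211 201 158 135 138 137 112 180 210 213 214 219 218]
sockrow 206 [215 212 210 209 208 194 154 131 130 133 136 135 137 159 187 205 210 208
 206 205]
sockrow 207 [210 208 207 208 204 169 119 119 128 132 136 138 135 132 155 192 207 206
 207 210]
sockrow 208 [206 207 206 206 205 167 107 122 130 135 134 137 137 129 162 200 208 210
 212 213]
[array([257.76, 204.78]), array([257.89, 210.46])] [array([252.69, 207.71]), array([262.95, 207.46])]
```

Run:
```python
from h import *
c=D["scene"];im=c["img"].astype(int);o=-c["R"].T@c["t"]
for n,p in(("A",(.472,-.131)),("B",(.4735,-.2424)),("C",(.4333,-.336))):
    p=np.array(p);f=(o[:2]-p)/np.linalg.norm(o[:2]-p);l=np.array([-f[1],f[0]])
    e=proj("scene",(*(p+f*.0115),0));e2=proj("scene",(*(p+f*.013),.0015));print(n,e.round(2),e2.round(2))
    u,v=int(round(e[0])),int(round(e[1]))
    for k in(-1,0,1): print(v-5,im[v-5:v+5,u+k].sum(1)//3)
    for z in(.03,):
        a,b=[proj("scene",(*(p+s*l*.013),z)) for s in(-1,1)];r=int(round((a[1]+b[1])/2));print("lat",a.round(2),b.round(2),int(a[0])-4,im[r,int(a[0])-4:int(b[0])+6].sum(1)//3)
c4=pickle.load(open("cap4.pkl","rb"))[0]["img"].astype(int)
p=np.array([.4604,.0249]);f=(o[:2]-p)/np.linalg.norm(o[:2]-p)
print([proj("scene",(*(p+f*k),.2174)).round(2) for k in(-.0135,.0135)]);print(c4[148:162,257:260].sum(2).T//3)
```

```text
A [227.2  255.36] [227.2 255.3]
250 [143 144 144 146 134  88  58  63  77  79]
250 [136 136 138 141 124  82  60  80  82  79]
250 [131 132 132 134 111  73  70  87  87  85]
lat [221.07 243.98] [231.29 242.98] 217 [ 81  81  80  80 101 129 138 142 146 141 135 130 126 131 136 136 142 144
 141 138]
B [198.  281.2] [197.99 281.17]
276 [138 137 138 139 122  77  54  72  89  93]
276 [133 132 134 136 114  80  72  88  93  91]
276 [128 129 130 133 110  90  90  92  92  91]
lat [190.52 269.55] [201.71 267.57] 186 [ 86  87  88  87  93 120 136 133 132 136 137 133 128 123 123 132 111  61
  63  64  66]
C [156.52 298.6 ] [156.52 298.6 ]
294 [132 133 133 136 102  72  77  82  84  79]
294 [131 132 134 129  92  79  82  83  87  69]
294 [129 131 134 114  80  77  83  85  81  67]
lat [147.41 287.3 ] [159.38 283.92] 143 [ 58  57  58  55  97 136 141 137 136 133 133 134 130 126 126 133 144 122
  77  82  85  84]
[array([256.73, 151.48]), array([256.84, 156.02])]
[[ 91 110 116  95  99 116 188 195 157 142 143 144 143 143]
 [ 94 107 116  99  97 118 162 170 147 138 141 141 140 140]
 [ 94  96 109  97  84 110 117 127 137 139 140 140 140 140]]
```

Call:
apply_moves --motion '[[[0,-0.001,0.006,0,0,0,1],[0,-0.001,0.011,0,0,0,1],[0,-0.001,0.015,0,0,0,1],[0,-0.001,0.018,0,0,0,1],[0,-0.001,0.019,0,0,0,1],[0,-0.001,0.02,0,0,0,1],[0,-0.001,0.021,0,0,0,1],[0,-0.001,0.022,0,0,0,1],[0,-0.001,0.0228,0,0,0,1]]]'

```text
clock: 19.42
tool_pos: [0.4587, 0.0245, 0.1545]
ee_rot: [3.141, 0.0, 1.919]
ft_force: [0.4, 0.5, -0.4]
gripper_width: 0.0296
gripper_force: 30.0
```

Run:
```python
from plant import *
s=sense();print(s['tool_pos'],s['ee_rot'],s['ft_force'],s['wrist_torque'],s['gripper_width'])
```

```text
[0.45866034 0.02447592 0.15451977] [3.14090618e+00 3.43053888e-04 1.91930857e+00] [ 0.38094171  0.49644004 -0.42791525] [-0.22801901 -0.06149964  0.00434063] 0.029557707428483307
```

Call:
apply_moves --motion '[[[0,0,0.0012,0,0,0,1],[0,0,0.0024,0,0,0,1],[0,0,0.0036,0,0,0,1],[0,0,0.0048,0,0,0,1]]]'

```text
clock: 19.75
tool_pos: [0.4585, 0.0245, 0.1495]
ee_rot: [3.141, 0.0, 1.919]
ft_force: [0.7, -0.9, 0.1]
gripper_width: 0.0289
gripper_force: 30.0
```

Run:
```python
from plant import *
s=sense();print(s['tool_pos'],s['ee_rot'],s['ft_force'],s['wrist_torque'],s['gripper_width'])
```

```text
[0.45850822 0.02449609 0.14953725] [3.14121836e+00 2.29878386e-04 1.91928601e+00] [ 0.70008771 -0.91786634  0.11050355] [-0.32278521 -0.07692305  0.00816966] 0.02892454210062269
```

Call:
apply_moves --motion '[[[0,0,0.0012,0,0,0,1],[0,0,0.0024,0,0,0,1],[0,0,0.0036,0,0,0,1],[0,0,0.0048,0,0,0,1],[0,0,0.006,0,0,0,1],[0,0,0.007,0,0,0,1]]]'

```text
clock: 20.25
tool_pos: [0.4584, 0.0246, 0.1425]
ee_rot: [3.141, 0.0, 1.919]
ft_force: [1.2, -1.4, 0.5]
gripper_width: 0.0293
gripper_force: 30.0
```

Call:
apply_moves --motion '[[[0,0,0.0008,0,0,0,1],[0,0,0.0015,0,0,0,1],[0,0,0.0022,0,0,0,1],[0,0,0.0022,0,0,0,1]]]'

```text
clock: 20.58
tool_pos: [0.4587, 0.0245, 0.1412]
ee_rot: [3.141, 0.0, 1.919]
ft_force: [-0.8, -2.0, 6.1]
gripper_width: 0.0291
gripper_force: 30.0
```

The tenon is on the bottom at the expected height. I'll press to about 13 N and hold.

Call:
apply_moves --motion '[[[0,0,0.0005,0,0,0,1],[0,0,0.001,0,0,0,1],[0,0,0.001,0,0,0,1],[0,0,0.001,0,0,0,1],[0,0,0.001,0,0,0,1],[0,0,0.001,0,0,0,1],[0,0,0.001,0,0,0,1],[0,0,0.001,0,0,0,1]]]'

```text
clock: 21.25
tool_pos: [0.459, 0.0245, 0.1412]
ee_rot: [3.14, -0.0, 1.919]
ft_force: [-2.6, -2.2, 12.0]
gripper_width: 0.0295
gripper_force: 30.0
```

Call:
apply_moves --motion '[[[0,0,-0.0015,0,0,0,1],[0,0,-0.0015,0,0,0,1],[0,0,-0.0015,0,0,0,0.2],[0,0,-0.0015,0,0,0,0],[0,0,-0.0015,0,0,0,-0.3],[0,0,-0.0015,0,0,0,-0.6],[0,0,-0.0015,0,0,0,-0.6],[0,0,-0.0015,0,0,0,-0.6],[0,0,-0.0015,0,0,0,-0.6],[0,0,-0.0015,0,0,0,-0.6]]]'

```text
clock: 22.08
tool_pos: [0.4583, 0.0247, 0.1408]
ee_rot: [-3.142, -0.0, 1.919]
ft_force: [0.2, 0.6, 0.8]
gripper_width: 0.0675
gripper_force: 0.0
```

Call:
apply_moves --motion '[[[0,0,-0.005,0,0,0,-0.6],[0,0,-0.02,0,0,0,-0.6],[0,0,-0.045,0,0,0,-0.6],[0,0,-0.075,0,0,0,-0.6],[0,0,-0.105,0,0,0,-0.6],[0,0,-0.13,0,0,0,-0.6],[0,0,-0.14,0,0,0,-0.6],[0,0,-0.14,0,0,0,-0.6]]]'

```text
clock: 22.75
tool_pos: [0.4598, 0.0248, 0.2836]
ee_rot: [3.136, 0.0, 1.919]
ft_force: [0.1, -0.7, 0.2]
gripper_width: 0.0697
gripper_force: 0.0
```

Call:
apply_moves --motion '[[[0.05,0.02,-0.01,0,0,0,-0.6],[0.07,0.04,-0.01,0,0,0,-0.6],[0.1,0.06,-0.01,0,0,0,-0.6],[0.13,0.08,-0.01,0,0,0,-0.6],[0.16,0.1,-0.01,0,0,0,-0.6],[0.2,0.12,-0.01,0,0,0,-0.6],[0.2,0.12,-0.01,0,0,0,-0.6],[0.2,0.12,-0.01,0,0,0,-0.6],[0.2,0.12,-0.01,0,0,0,-0.6]]]'

```text
clock: 23.5
tool_pos: [0.5023, 0.2527, 0.289]
ee_rot: [-3.139, 0.002, 1.92]
ft_force: [0.3, -1.6, 0.1]
gripper_width: 0.0694
gripper_force: 0.0
```

Run:
```python
from plant import *
import cv2
s=sense();print(s['clock'],s['tool_pos'],s['ft_force'],s['gripper_width'])
c=capture("scene");a=c["img"][100:340,100:380,::-1]
cv2.imwrite("pics/g6.png",cv2.resize(a,None,fx=2.4,fy=2.4,interpolation=2))
```

```text
23.5 [0.50234287 0.25273824 0.28897332] [ 0.3173128  -1.62902605  0.05288181] 0.06937742795553298
```

View pics/g6.png

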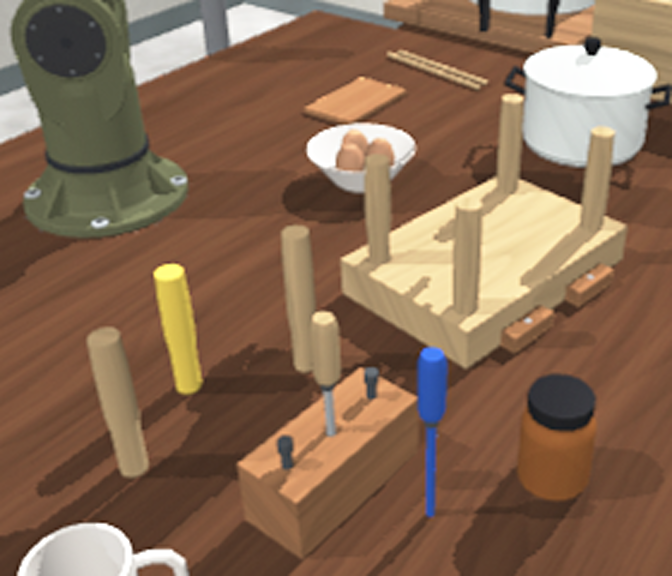

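The new leg stands upright in the socket (top at (377,160), foot at (378,262)). The probe is back in its block at (327,370), and the other two spare legs and the bystanders have not moved. I'll hand the job in.

```bash
python3 -c "
from plant import *
print(finish_job())"
```

```text
the job is handed in; nothing more can be done
None
```

Job handed in at about 23.5 s: the probe touched bottom at 16 mm and is back in its hole, and the short leg is in the socket, pressed home at about 12 N and released; the final picture shows nothing else disturbed.

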